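# Record photo: stand the silver medal, raise the camera monopod and hold it

## Task

Set up the record photo: take the silver medal out of the wooden rack and stand it upright in the groove of the photo pedestal, its enamelled front still towards the camera. Then squeeze the red release button in the camera monopod's grip and draw the camera straight up, past the first stop to the second, so the lens stands level with the medal. The column sinks when let go, so finish while still holding it there at full height; leave the other medals in the rack and everything else on the bench where it is.

Things in the scene. Friction and masses are not known exactly. Their poses are not given: they have to be found in the camera images.
- silver_medal: Silver octagonal medal, 90 mm across flats, 8 mm thick, 0.2 kg, standing on a 37 mm flat in one of the rack's three grooves. Origin: centre of the plain back face, 45 mm above the groove floor. Its z axis points out of the enamelled front, towards the rack's -y side; its y axis points up; it may lean up to 0.15 rad in a groove. Grasp the 8 mm thickness near the top, from above
- silver_mid (a point): Centre of the silver medal's thickness, 4 mm in front of the back-face centre
- silver_face (a point): Centre of the silver medal's enamelled front face, 8 mm in front of the back-face centre
- gold_medal: Gold medal of the same shape and axes, in another groove; stays there
- copper_medal: Copper-coloured medal of the same shape and axes, in the remaining groove; stays there
- rack: Light wooden rack, fixed, 72 x 132 x 30 mm (its x, y, z), origin under its centre. Three grooves along its x at its y = -45, 0 and +45 mm, 10 mm wide, 20 mm deep, floor 10 mm above the bench; medals in it reach 100 mm above the bench. Which medal is in which groove varies
- pedestal: Photo pedestal, fixed: round dark foot 80 mm across, 18 mm pillar, grey grooved head 66 mm (its x) by 34 mm (its y), top 173 mm above the bench. Origin under its centre. The groove runs along its x, open at both ends; its y axis points away from the camera, so the medal's front must face its -y
- groove (a point): Middle of the pedestal's groove floor, 150 mm above the bench. The groove is 10 mm wide, 23 mm deep, flared over its top 6 mm to about 18 mm at its mouth. A seated medal has its centre 45 mm above this point and its top 90 mm above it
- monopod: Camera monopod, fixed: round weighted foot 104 mm across, outer tube 24 mm, with two telescoping sections above it. Origin under its centre; its y axis points the way the camera looks, towards the pedestal; its -x side carries the release button and the latch
- grip (a point): Centre of the grip, a black block 28 mm (monopod x) by 24 (y) by 46 (z) on the column's axis, 129 mm above the bench when down. The red button (15 x 26 mm) stands 5 mm out of its -x face at this height. Pinch from above, closing along monopod x: one finger pushes the button flush and unlatches. Camera 88 x 29 x 52 mm on the +y side, its back 41 mm from the axis, top 18 mm above this point
- lens (a point): Centre of the camera's lens front, 92 mm ahead (monopod +y) of the column's axis; 117 mm above the bench while collapsed, 197 mm at the second stop
- button (a joint): Release button, m: 0 out, 0.005 flush (about 6 N); springs out when let go; the latch is free from about 0.0035; with the button out the column is latched down
- lower_section (a joint): Extension of the lower telescoping section, m: 0 in, 0.040 at its stop (the first stop); slides easily, so it usually comes out first
- camera_head (a joint): Extension of the upper section with camera and grip, m, relative to the lower section: 0 in, 0.040 at its stop. With both out the camera stands 80 mm higher: the second stop. Camera and sections weigh about 0.4 kg, friction 2 to 3 N; the pull is under 10 N until the stop
- touch_brush: Touch-up brush, 159 mm long, lying near the front; leave it alone. Origin under its middle
- tweezers: Steel tweezers, 124 mm long, lying near the front; leave it alone. Origin under its middle
- brass_weight: Brass ring weight, 42 mm across, 10 mm high, near the front; leave it alone. Origin under its middle
- scraper: Green-handled scraper, 118 mm long, lying near the front; leave it alone. Origin under its middle
Mind the look-alikes: they are no part of the job. Leave any green look-alike of the silver_medal alone.

How it is judged:
On the way, in this order (a step that is already met when the one before it is completed fails the run):
1. the silver medal stands in the pedestal's groove, front to the camera, let go, with the camera still down (horizontal distance between silver_mid and groove below 0.016 m and y of silver_mid in the frame of pedestal between -0.009 and 0.009 m and height (world z) of silver_mid between 0.188 and 0.202 m and angle between silver_medal's own z axis and vertical between 1.37 and 1.77 rad and angle between the z axis of silver_medal and the y axis of pedestal, either way round below 0.25 rad and y of silver_face in the frame of pedestal below -0.001 m and linear speed of silver_medal below 0.02 m/s and contact force between the fingers and silver_medal below 0.2 N and value of joint each of lower_section, camera_head below 0.006 m), for 0.2 s.
2. the release button is squeezed home while the column is still down (value of joint button above 0.0035 m and value of joint each of lower_section, camera_head below 0.01 m), for 0.05 s.
At the end, for the whole second after the job is handed in: Medal free-standing in the groove: centre within 13 mm along, 9 mm across, 38-52 mm above its floor, 0.2 rad of upright, 0.25 rad of its line, front to camera; both sections within 5 mm of their stops, still; fingers on the camera head with over 2 N (horizontal distance between silver_mid and groove below 0.016 m and y of silver_mid in the frame of pedestal between -0.009 and 0.009 m and height (world z) of silver_mid between 0.188 and 0.202 m and angle between silver_medal's own z axis and vertical between 1.37 and 1.77 rad and angle between the z axis of silver_medal and the y axis of pedestal, either way round below 0.25 rad and y of silver_face in the frame of pedestal below -0.001 m and linear speed of silver_medal below 0.02 m/s and contact force between the fingers and silver_medal below 0.2 N and value of joint each of lower_section, camera_head above 0.035 m and contact force between the fingers and camera_head above 2 N and velocity of joint lower_section between -0.01 and 0.01 m/s and velocity of joint camera_head between -0.01 and 0.01 m/s); the arm keeps its last pose, push and grip.
It fails at once if the other medals were moved more than 15 mm (distance of any of gold_medal, copper_medal from where it was at the start of the episode above 0.015 m).
It fails at once if other things on the bench were pushed more than 20 mm (distance of any of touch_brush, tweezers, brass_weight, scraper from where it was at the start of the episode above 0.02 m).
It also fails if it takes over 42 s, if anything falls off the work surface, if the arm or the gripper's body presses on something with over 40 N, if the wrist force passes 120 N, or if a joint passes its speed limit or range.

## Robot

A 7-joint arm with a two-finger parallel gripper is mounted at the origin on a cart in front of the work surface, level with it; the furniture and walls round the work are solid. World frame = base frame: x ahead of the robot, y to its left, z up, the work surface at z = 0. Lengths are in m, angles in rad, forces in N, time in s.
With the tool pointing down it reaches from about 0.4 to 0.85 m from the base axis. Payload 10.4 kg.
Tool frame: the origin (TCP) lies midway between the tips of the shut fingers; the grasp point (between the pads) lies 19 mm behind it (env.grip_depth is the distance from the TCP to the grasp point, in m); z points along the fingers, y is the line along which they close (so a half turn about z gives the same grasp; the last joint's range is limited). The gripper opens to 85 mm and grips with 20 to 120 N. Pads are 22 mm wide; open, the fingers measure 114 mm over their backs; the gripper's body (76 mm by 85 mm) begins 54 mm behind the grasp point. The pads swing forward as they close: fully open they stand 13 mm farther back than shut.
Start: joints at [-1.168, 0.332, -0.065, 1.46, 0.022, 1.35, -0.088], TCP at [0.258, 0.569, 0.196] pointing down, gripper open.
Joint ranges: [-2.6, 2.6], [-0.5, 2.12], [-1.47, 1.34], [0.16, 2.42], [-1.27, 4.41], [0.06, 2.06], [-2.6, 2.6]. Speed limits (rad/s): [2.22, 2.22, 2.79, 2.79, 3.14, 3.14, 3.14].

## Interface

Orientations are given as a 3x3 rotation matrix whose columns are the frame's x, y, z axes.
In Python, from plant import env gives the robot as it stands.
- The arm moves only by the shell command python3 -m creep 'ROWS' [FORCE]. ROWS is JSON, a list of rows, each an object of numbers: "hand": the opening, from -1 (shut) to 1 (fully open), so that 0 is half open; "dx", "dy", "dz": the shift along the tool's x, y, z in mm; "rx", "ry", "rz": the turn, a rotation vector about the tool's x, y, z in rad. A call has 1 to 20 rows; each row shifts and turns the commanded pose from where the row before left it, along the tool's axes as they then stand; what a row does not reach is not made up. A row lasts 1/12 s, in which the tool goes at most 41.7 mm and 7.16 degrees, less where a joint would pass 70% of its speed; a pose out of reach is approached as far as the arm can. A call is refused whole if a number of a shift passes 41.7 or a number of a turn 0.125, either way. A call with a gripper value outside its range is refused whole. The fingers move at their own pace and stop on an object; FORCE is the grip in N (left out, the last holds). Time passes only in rows, so rows that do not move let the fingers close. It gives the time, the measured TCP pose, the force, the opening and the grip force at its end, in the units of the state.
- env.sense(): the state, without advancing time (a new reading comes with each control period).
- env.capture(name): name is "scene" or "side" or "wrist"; returns the picture (400x640x3 uint8, red, green, blue); there is no depth.
- env.camera_info(name): a dict with "camera_matrix" (3x3 intrinsics, pixels), "view" (4x4, takes a point from world to camera coordinates). Camera axes: x right, y down, z forward; pixel columns grow to the right and rows downward; lengths in m; the calibration is good to about 2 mm. A picture is of the moment at which its call begins: read the wrist's pose just before it. camera_info takes no time and is no camera call; for the wrist camera it gives the pose at the moment of the call.
- env.hand_in(): hands the job in; it is judged then, once.
The state is a dict: "clock": time; "q": joint angles; "dq": joint speeds; "effort": joint torques, N m; "tcp_pos": TCP position; "tcp_rot": TCP orientation; "wrist_force": force on the tool from outside, world axes, zero at the start; "moment": the same for the moment, N m; "grip_width": opening from 0.0 (shut) to 1.0 (fully open); "gripper_force": force on a finger pad.
Only numpy, scipy, OpenCV 4.12 (cv2) and the standard library are available. Lean on these libraries where they do the work, as an engineer would, in place of code of your own. Each camera call takes 0.05 s, during which the arm holds its last target. There are 200 camera calls.

## Working session

There is one attempt and no reset: what is moved stays moved. The work goes in short steps, Python scripts to look and compute and a shell command to move; the robot and the scene stay as the last step left them, time stands still between calls to the robot, and variables do not carry over. Pictures are saved under pics/ and viewed, at most 10 in all, crops included, and the job is handed in when it is done.

```bash
mkdir -p pics; ls; python3 - <<'E'
from plant import env
import cv2,numpy as np
np.set_printoptions(precision=4,suppress=True)
s=env.sense()
print(s['clock'],s['tcp_pos'],s['tcp_rot'],s['grip_width'],env.grip_depth)
for n in("scene","side","wrist"):
    im=env.capture(n);cv2.imwrite(f'pics/{n}0.png',im[:,:,::-1])
    c=env.camera_info(n);print(n,c['camera_matrix'],c['view'])
E
```

```text
pics
0.0 [0.258  0.5688 0.1948] [[-0.9107  0.4131 -0.0005]
 [ 0.4131  0.9107 -0.0013]
 [-0.0001 -0.0014 -1.    ]] 0.9998619072554485 0.0187
scene [[489.7133   0.     314.6083]
 [  0.     489.7133 201.7236]
 [  0.       0.       1.    ]] [[ 0.9337 -0.3578  0.0128 -0.4588]
 [-0.2309 -0.6292 -0.7421  0.3056]
 [ 0.2736  0.69   -0.6701  0.7996]
 [ 0.      0.      0.      1.    ]]
side [[432.3079   0.     321.002 ]
 [  0.     432.3079 196.4205]
 [  0.       0.       1.    ]] [[ 0.9526  0.304   0.0121 -0.5826]
 [ 0.1654 -0.4842 -0.8592  0.1036]
 [-0.2553  0.8205 -0.5115  0.9225]
 [ 0.      0.      0.      1.    ]]
wrist [[276.5998   0.     319.5312]
 [  0.     276.5998 195.0144]
 [  0.       0.       1.    ]] [[ 0.4146  0.91   -0.0008 -0.6249]
 [ 0.8696 -0.3959  0.295  -0.0374]
 [ 0.2682 -0.123  -0.9555  0.3786]
 [ 0.      0.      0.      1.    ]]
```

View pics/scene0.png

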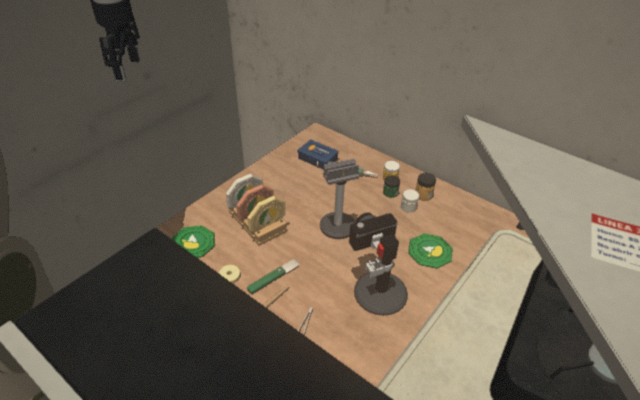

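View pics/side0.png

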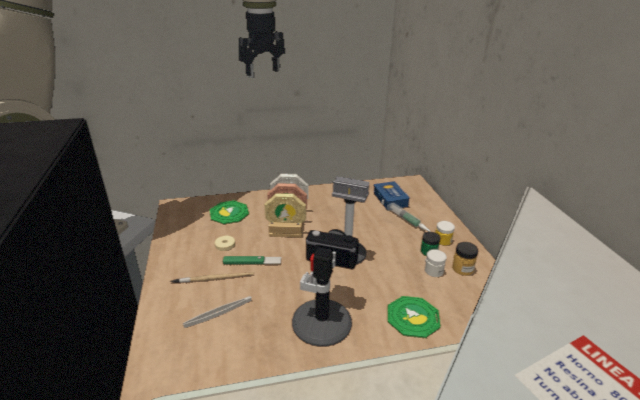

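The silver medal is in the back groove of the rack in both views; pedestal and monopod are to its right. I'll enlarge for measuring.

```bash
python3 - <<'E'
import cv2
for n,(u,v) in dict(scene=(200,145),side=(230,165)).items():
    im=cv2.imread(f'pics/{n}0.png')[v:v+180,u:u+230]
    im=cv2.convertScaleAbs(cv2.resize(im,None,fx=3.3,fy=3.3,interpolation=cv2.INTER_CUBIC),alpha=1.3)
    for k in range(0,230,20):
        x=int(k*3.3);cv2.line(im,(x,0),(x,6),(0,255,255),1);cv2.putText(im,str(u+k),(x,16),0,.35,(0,255,255),1)
    for k in range(0,180,20):
        y=int(k*3.3);cv2.line(im,(0,y),(6,y),(0,255,255),1);cv2.putText(im,str(v+k),(8,y+4),0,.35,(0,255,255),1)
    cv2.imwrite(f'pics/{n}0c.png',im)
E
```

```text
(no output)
```

View pics/scene0c.png

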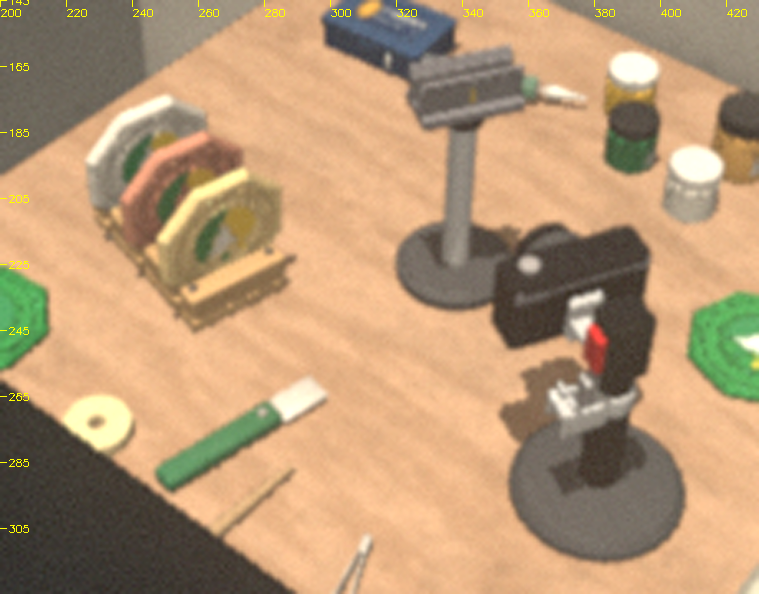

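View pics/side0c.png

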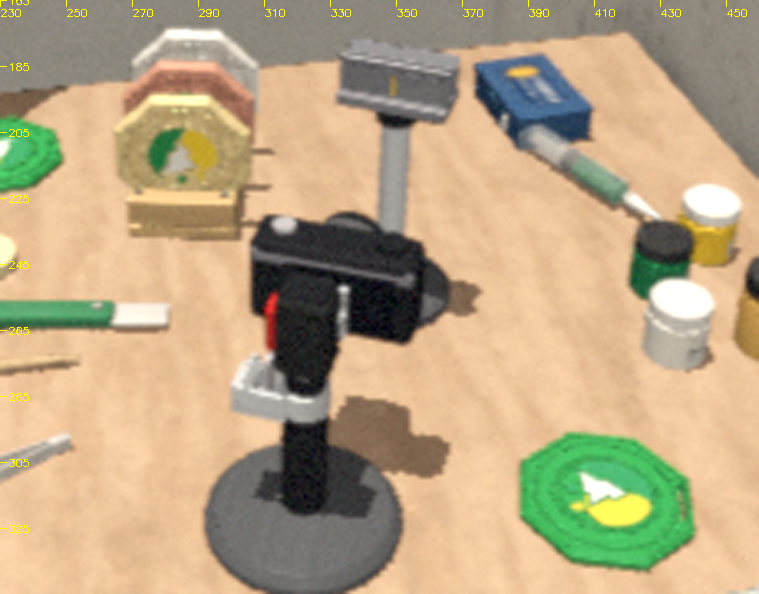

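```bash
cat > h.py <<'E'
import numpy as np
from plant import env
np.set_printoptions(precision=4,suppress=True)
def ray(n,px,info=None):
    c=info or env.camera_info(n);V=np.array(c['view']);R,t=V[:3,:3],V[:3,3]
    return -R.T@t, R.T@np.linalg.inv(c['camera_matrix'])@np.r_[px,1]
def atz(n,px,z,info=None):
    o,d=ray(n,px,info);return (o+d*(z-o[2])/d[2])
def tri(*rs):
    A=0;b=0
    for o,d in rs:
        d=d/np.linalg.norm(d);P=np.eye(3)-np.outer(d,d);A=A+P;b=b+P@o
    return np.linalg.solve(A,b)
def crop(n,u,v): return (u/3.3+(200 if n=='scene' else 230), v/3.3+(145 if n=='scene' else 165))
E
python3 - <<'E'
from h import *
P=[('rack FBL',0,(195,328),(130,234)),('rack FBR',0,(288,283),(238,238)),('rack FTL',.03,(182,292),(130,195)),('rack FTR',.03,(290,255),(240,200)),
('silver topL back',.1,(118,107),(163,31)),('silver topR back',.1,(170,97),(222,31)),
('gold topL back',.1,(188,184),(155,96)),('gold topR back',.1,(245,170),(212,96)),
('ped backL',.173,(412,67),(345,40)),('ped backR',.173,(512,48),(459,57)),('ped foot',.008,(458,264),(350,240)),
('mono foot',.012,(597,487),(303,518)),('button',.129,(596,350),(271,322)),
('cam farL',.147,(500,262),(265,215)),('cam farR',.147,(632,228),(418,238))]
for nm,z,a,b in P:
    a=crop('scene',*a);b=crop('side',*b)
    print(nm,atz('scene',a,z)[:2],atz('side',b,z)[:2],tri(ray('scene',a),ray('side',b)))
E
```

```text
rack FBL [0.4343 0.1818] [0.4335 0.181 ] [0.434  0.1806 0.0008]
rack FBR [0.5036 0.1996] [0.5039 0.1999] [ 0.5037  0.2002 -0.0004]
rack FTL [0.4292 0.187 ] [0.4339 0.1838] [0.4302 0.1921 0.0242]
rack FTR [0.5042 0.1951] [0.505  0.2017] [0.5053 0.1978 0.0303]
silver topL back [0.4219 0.2959] [0.4187 0.2846] [0.4196 0.2871 0.1026]
silver topR back [0.4564 0.2943] [0.4577 0.2981] [0.4573 0.2973 0.0991]
gold topL back [0.4439 0.208 ] [0.4481 0.1999] [0.4443 0.2108 0.095 ]
gold topR back [0.4808 0.2083] [0.4829 0.2118] [0.4821 0.212  0.0983]
ped backL [0.5808 0.183 ] [0.5789 0.1818] [0.5796 0.1803 0.1745]
ped backR [0.645  0.1796] [0.6466 0.1833] [0.6464 0.182  0.1725]
ped foot [0.6133 0.1697] [0.5786 0.2112] [0.5957 0.1327 0.0588]
mono foot [ 0.6154 -0.031 ] [ 0.6233 -0.0325] [ 0.6204 -0.0235  0.0013]
button [ 0.6039 -0.0259] [ 0.6031 -0.0245] [ 0.6035 -0.0263  0.1301]
cam farL [0.5746 0.0364] [0.58   0.0341] [0.5774 0.0417 0.1413]
cam farR [0.6551 0.0356] [0.6587 0.0398] [0.6579 0.0399 0.1447]
```

Rack yaw ≈0.26 at (0.452, 0.254), silver in the +y groove near (0.440, 0.295). The pedestal is near (0.613, 0.165) and the monopod axis near (0.621, -0.030). Moving above the silver medal.

```bash
python3 -m creep '[{"hand":0,"dx":-28,"dy":-17.4},{"hand":0,"dx":-28,"dy":-17.4},{"hand":0,"dx":-28,"dy":-17.4},{"hand":0,"dx":-28,"dy":-17.4},{"hand":0,"dx":-28,"dy":-17.4},{"hand":0,"dx":-28,"dy":-17.4},{"hand":0,"dx":-28,"dy":-17.4},{"hand":0,"dx":-28,"dy":-17.4},{"hand":0,"dx":-28,"dy":-17.4},{"hand":0,"dx":-28,"dy":-17.4},{"hand":0,"rz":-0.114},{"hand":0,"rz":-0.114},{"hand":0,"rz":-0.114},{"hand":0,"rz":-0.114},{"hand":0,"rz":-0.114},{"hand":0,"rz":-0.114},{"hand":0},{"hand":0},{"hand":0}]' 40
cat > look.py <<'E'
import sys,cv2,json
from h import *
c=env.camera_info('wrist');s=env.sense()
im=env.capture('wrist');cv2.imwrite(f'pics/{sys.argv[1]}.png',im[:,:,::-1])
c={k:np.array(v).tolist() for k,v in c.items()};json.dump(c,open(f'pics/{sys.argv[1]}.json','w'))
V=np.array(c['view']);print(s['clock'],s['tcp_pos'],s['tcp_rot'],s['grip_width'],'cam',-V[:3,:3].T@V[:3,3])
E
python3 look.py w1
```

```text
0.15 [0.258  0.5689 0.195 ] [[-0.9107  0.413  -0.0004]
 [ 0.413   0.9107 -0.001 ]
 [-0.     -0.001  -1.    ]] 0.9987097827721684 cam [0.1901 0.6004 0.3722]schema error: expected keys hand, dx, dy, dz, rx, ry, rz
```

View pics/w1.png

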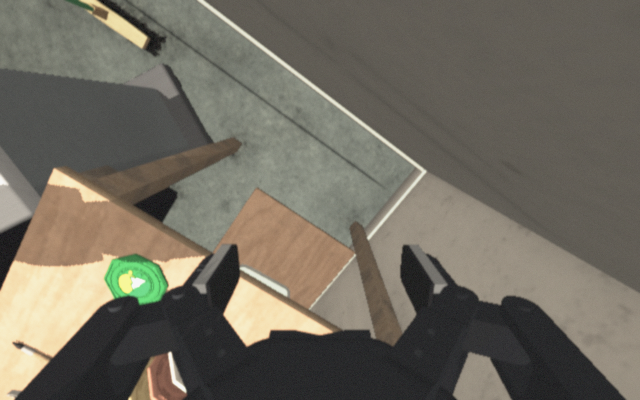

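The call was refused because every key is needed, so the arm hasn't moved and this view still shows the starting pose. Resending in full.

```bash
python3 -m creep '[{"hand":0,"dx":-28,"dy":-17.4,"dz":0,"rx":0,"ry":0,"rz":0},{"hand":0,"dx":-28,"dy":-17.4,"dz":0,"rx":0,"ry":0,"rz":0},{"hand":0,"dx":-28,"dy":-17.4,"dz":0,"rx":0,"ry":0,"rz":0},{"hand":0,"dx":-28,"dy":-17.4,"dz":0,"rx":0,"ry":0,"rz":0},{"hand":0,"dx":-28,"dy":-17.4,"dz":0,"rx":0,"ry":0,"rz":0},{"hand":0,"dx":-28,"dy":-17.4,"dz":0,"rx":0,"ry":0,"rz":0},{"hand":0,"dx":-28,"dy":-17.4,"dz":0,"rx":0,"ry":0,"rz":0},{"hand":0,"dx":-28,"dy":-17.4,"dz":0,"rx":0,"ry":0,"rz":0},{"hand":0,"dx":-28,"dy":-17.4,"dz":0,"rx":0,"ry":0,"rz":0},{"hand":0,"dx":-28,"dy":-17.4,"dz":0,"rx":0,"ry":0,"rz":0},{"hand":0,"dx":0,"dy":0,"dz":0,"rx":0,"ry":0,"rz":-0.114},{"hand":0,"dx":0,"dy":0,"dz":0,"rx":0,"ry":0,"rz":-0.114},{"hand":0,"dx":0,"dy":0,"dz":0,"rx":0,"ry":0,"rz":-0.114},{"hand":0,"dx":0,"dy":0,"dz":0,"rx":0,"ry":0,"rz":-0.114},{"hand":0,"dx":0,"dy":0,"dz":0,"rx":0,"ry":0,"rz":-0.114},{"hand":0,"dx":0,"dy":0,"dz":0,"rx":0,"ry":0,"rz":-0.114},{"hand":0,"dx":0,"dy":0,"dz":0,"rx":0,"ry":0,"rz":0},{"hand":0,"dx":0,"dy":0,"dz":0,"rx":0,"ry":0,"rz":0}]' 40
python3 look.py w2
```

```text
clock: 1.7
tcp_pos: [0.4412, 0.295, 0.1955]
tcp_rot: [[-0.968, -0.252, -0.0], [-0.252, 0.968, -0.0], [0.0, 0.0, -1.0]]
wrist_force: [-0.3, -0.8, -0.0]
grip_width: 0.498
gripper_force: 0.0
1.7 [0.4412 0.295  0.1955] [[-0.9678 -0.2518 -0.0001]
 [-0.2518  0.9678 -0.    ]
 [ 0.0001  0.     -1.    ]] 0.49796218177930185 cam [0.369  0.2762 0.3728]
```

View pics/w2.png

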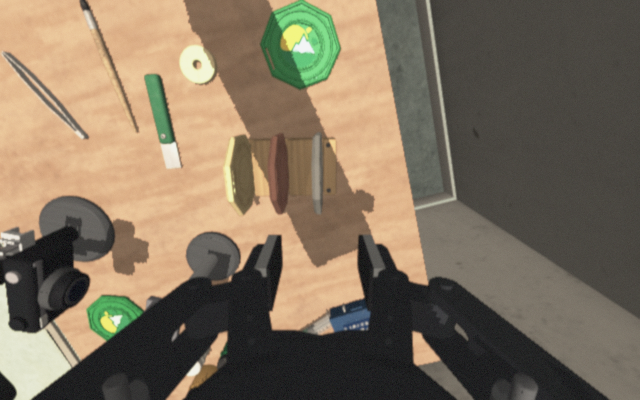

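Clear view from above: gold (238,175), copper (279,172), silver (318,174) between the finger lines. Enlarging the silver.

```bash
python3 - <<'E'
import cv2
im=cv2.imread('pics/w2.png')[120:230,215:355]
im=cv2.convertScaleAbs(cv2.resize(im,None,fx=5,fy=5,interpolation=cv2.INTER_CUBIC),alpha=1.8)
for k in range(0,140,10): cv2.putText(im,str(215+k),(k*5,10),0,.35,(0,255,255),1);cv2.line(im,(k*5,12),(k*5,18),(0,255,255))
for k in range(0,110,10): cv2.putText(im,str(120+k),(0,k*5+4),0,.35,(0,255,255),1)
cv2.imwrite('pics/w2c.png',im)
from h import *
import json
c=json.load(open('pics/w2.json'))
for p,z in [((313,174),.1),((318,174),.1),((323,174),.1),((318,135),.055),((318,213),.055)]: print(p,atz('w',p,z,c))
E
```

```text
(313, 174) [0.4307 0.2855 0.1   ]
(318, 174) [0.4294 0.2903 0.1   ]
(323, 174) [0.4281 0.2952 0.1   ]
(318, 135) [0.3958 0.2815 0.055 ]
(318, 213) [0.4868 0.3048 0.055 ]
```

View pics/w2c.png

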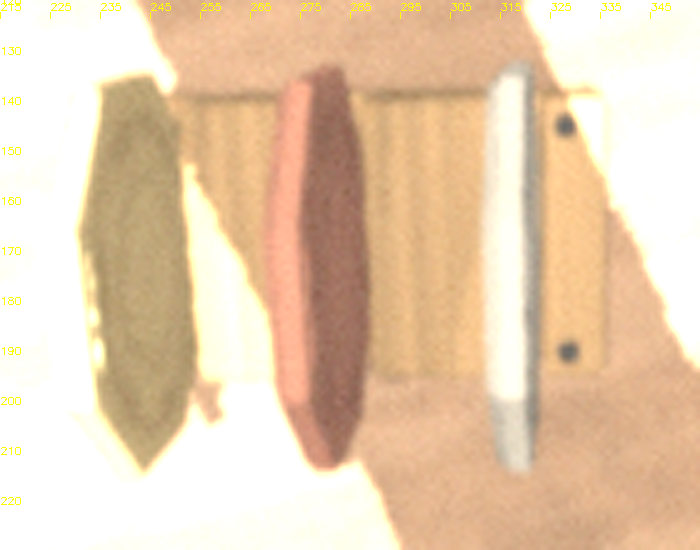

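Silver's top flat is at u≈312–320 (mid 316, v≈181), with a slight lean of about 0.08 rad towards -y. It is centred under the tool to within 2–3 mm. Descend with fingers at about 30 mm, then grip.

```bash
python3 -m creep '[{"hand":-0.3,"dx":0,"dy":-1.5,"dz":0,"rx":0,"ry":0,"rz":0},{"hand":-0.3,"dx":0,"dy":0,"dz":20,"rx":0,"ry":0,"rz":0},{"hand":-0.3,"dx":0,"dy":0,"dz":20,"rx":0,"ry":0,"rz":0},{"hand":-0.3,"dx":0,"dy":0,"dz":20,"rx":0,"ry":0,"rz":0},{"hand":-0.3,"dx":0,"dy":0,"dz":20,"rx":0,"ry":0,"rz":0},{"hand":-0.3,"dx":0,"dy":0,"dz":20,"rx":0,"ry":0,"rz":0},{"hand":-0.3,"dx":0,"dy":0,"dz":15,"rx":0,"ry":0,"rz":0},{"hand":-0.3,"dx":0,"dy":0,"dz":11,"rx":0,"ry":0,"rz":0},{"hand":-0.3,"dx":0,"dy":0,"dz":0,"rx":0,"ry":0,"rz":0},{"hand":-0.3,"dx":0,"dy":0,"dz":0,"rx":0,"ry":0,"rz":0}]' 40
python3 -m creep '[{"hand":-1,"dx":0,"dy":0,"dz":0,"rx":0,"ry":0,"rz":0},{"hand":-1,"dx":0,"dy":0,"dz":0,"rx":0,"ry":0,"rz":0},{"hand":-1,"dx":0,"dy":0,"dz":0,"rx":0,"ry":0,"rz":0},{"hand":-1,"dx":0,"dy":0,"dz":0,"rx":0,"ry":0,"rz":0},{"hand":-1,"dx":0,"dy":0,"dz":0,"rx":0,"ry":0,"rz":0},{"hand":-1,"dx":0,"dy":0,"dz":0,"rx":0,"ry":0,"rz":0}]' 40
```

```text
clock: 2.58
tcp_pos: [0.4416, 0.2936, 0.0697]
tcp_rot: [[-0.967, -0.254, -0.0], [-0.254, 0.967, -0.0], [0.0, -0.0, -1.0]]
wrist_force: [-0.0, -0.0, -0.5]
grip_width: 0.354
gripper_force: 0.0
clock: 3.08
tcp_pos: [0.4418, 0.2937, 0.0698]
tcp_rot: [[-0.967, -0.255, 0.0], [-0.255, 0.967, 0.0], [-0.0, 0.0, -1.0]]
wrist_force: [0.4, 0.0, 0.4]
grip_width: -0.001
gripper_force: 0.0
```

Fully shut with no force: nothing between the fingers. Looking.

```bash
python3 - <<'E'
import cv2
from h import *
for n,(u,v,w,h) in dict(scene=(200,60,130,190),side=(220,60,130,190)).items():
    globals()[n]=cv2.resize(env.capture(n)[v:v+h,u:u+w,::-1],None,fx=3,fy=3,interpolation=cv2.INTER_CUBIC)
cv2.imwrite('pics/m1.png',np.hstack([scene,side]))
E
```

```text
(no output)
```

View pics/m1.png

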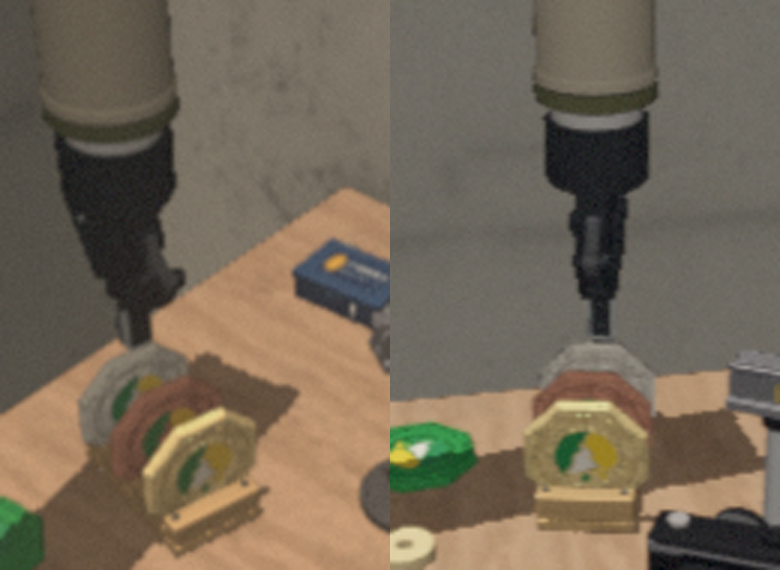

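```bash
python3 - <<'E'
from h import *
s=env.sense();print(s['tcp_pos'],s['grip_width'],s['wrist_force'])
for n in('scene','side'):
    c=env.camera_info(n);V=np.array(c['view'])
    for z in(.07,.09,.1,.12):
        p=V[:3,:3]@np.r_[s['tcp_pos'][:2],z]+V[:3,3];q=np.array(c['camera_matrix'])@p
        print(n,z,q[:2]/q[2])
E
python3 look.py w3
```

```text
[0.4417 0.2937 0.0697] 0.0024470720641584093 [-0.3765 -0.1445 -0.075 ]
scene 0.07 [246.094  186.6526]
scene 0.09 [245.3478 179.6227]
scene 0.1 [244.9677 176.0409]
scene 0.12 [244.1926 168.7392]
side 0.07 [290.4211 185.4924]
side 0.09 [290.2136 177.9865]
side 0.1 [290.1083 174.1759]
side 0.12 [289.8943 166.4365]
3.1833 [0.4417 0.2937 0.0697] [[-0.9669 -0.2553  0.0001]
 [-0.2553  0.9669  0.0001]
 [-0.0001  0.0001 -1.    ]] 0.0024470720641584093 cam [0.3694 0.2746 0.2469]
```

View pics/w3.png

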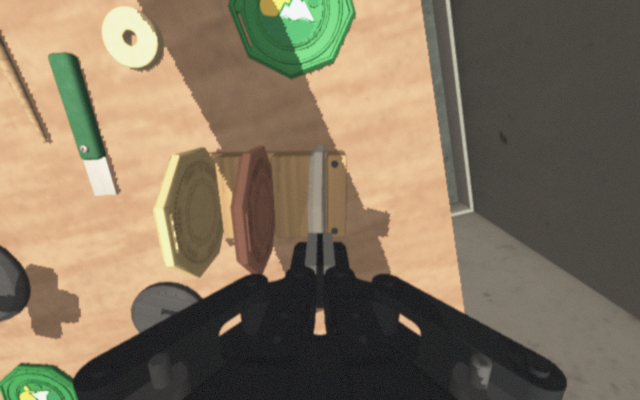

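The wrist view shows the silver edge running (318,150) to (318,235) into the gap between the fingertips (~(320,245)), so it isn't clear whether it's held. I'll check the pixels numerically.

```bash
python3 - <<'E'
import cv2,json
from h import *
g=cv2.cvtColor(cv2.imread('pics/w3.png'),6)
print('     ',*range(296,348,2))
for v in range(215,330,6): print(v,*g[v,296:348:2])
c=json.load(open('pics/w3.json'));V=np.array(c['view']);s=env.sense()
for n,p in dict(tcp=s['tcp_pos'],gp=s['tcp_pos']+np.array([0,0,.0187]),x11=s['tcp_pos']+s['tcp_rot'][:,0]*.011,gx11=s['tcp_pos']+s['tcp_rot'][:,0]*.011+[0,0,.019]).items():
    q=np.array(c['camera_matrix'])@(V[:3,:3]@p+V[:3,3]);print(n,q[:2]/q[2])
E
```

```text
296 298 300 302 304 306 308 310 312 314 316 318 320 322 324 326 328 330 332 334 336 338 340 342 344 346
215 111 106 107 111 115 118 136 141 143 154 154 156 152 116 91 98 108 120 117 116 117 118 115 116 112 104
221 111 109 108 114 114 118 133 141 143 155 157 156 153 115 90 100 107 118 118 117 117 118 114 114 111 111
227 107 107 115 116 116 117 130 139 144 155 157 156 149 122 94 104 106 117 106 99 106 116 116 117 111 114
233 107 107 113 116 116 116 106 105 105 108 110 86 84 76 84 92 93 93 79 73 83 114 114 115 109 108
239 108 108 109 109 106 107 92 91 92 92 82 29 24 54 89 92 88 91 97 102 100 101 101 104 108 103
245 51 29 32 30 26 59 88 90 89 93 72 30 29 45 85 86 91 89 87 37 26 31 35 35 64 99
251 35 39 34 36 41 79 91 91 91 91 73 30 32 44 88 92 90 92 90 51 34 36 39 36 34 62
257 29 30 33 35 37 83 92 93 91 91 64 32 29 35 82 89 91 90 90 64 36 34 31 35 31 33
263 32 37 33 35 55 90 91 91 89 89 60 37 29 41 81 92 92 93 88 83 31 31 33 33 31 35
269 29 33 33 32 33 30 28 38 73 114 79 38 34 45 113 97 52 33 33 33 33 31 30 27 32 31
275 41 39 39 36 34 27 28 28 32 36 40 32 38 40 39 29 32 32 33 36 33 38 34
[... 162 characters left out ...]
38 37 32 29
293 36 30 34 27 35 35 32 31 35 29 35 35 38 36 32 32 29 35 26 33 26 32 31 32 26 26
299 35 30 33 31 32 32 33 29 33 36 35 36 38 37 31 37 32 29 28 32 33 27 36 29 36 28
305 35 35 29 35 33 31 25 34 34 32 47 33 38 39 31 36 34 30 27 33 27 32 29 31 27 34
311 33 31 28 26 31 27 30 34 37 35 96 130 154 169 83 33 35 33 26 26 32 35 34 31 34 31
317 29 34 32 34 28 21 32 38 35 62 178 188 186 184 122 37 34 29 25 33 33 31 26 32 29 31
323 27 34 33 34 25 26 27 35 29 79 177 185 185 182 134 29 26 32 28 26 16 32 23 37 32 30
329 33 27 36 27 34 34 32 34 34 134 183 186 188 193 180 69 29 24 31 34 31 31 30 28 32 32
tcp [319.608  222.5033]
gp [319.6304 234.1345]
x11 [319.5809 207.5299]
gx11 [319.6012 217.9947]
```

```bash
python3 -m creep '[{"hand":-1,"dx":0,"dy":0,"dz":-5,"rx":0,"ry":0,"rz":0},{"hand":-1,"dx":0,"dy":0,"dz":-5,"rx":0,"ry":0,"rz":0},{"hand":-1,"dx":0,"dy":0,"dz":0,"rx":0,"ry":0,"rz":0},{"hand":-1,"dx":0,"dy":0,"dz":0,"rx":0,"ry":0,"rz":0}]' 40
```

```text
clock: 3.57
tcp_pos: [0.442, 0.2939, 0.0802]
tcp_rot: [[-0.967, -0.255, 0.001], [-0.255, 0.967, 0.001], [-0.001, 0.001, -1.0]]
wrist_force: [-1.3, 0.6, -0.3]
grip_width: -0.002
gripper_force: 0.0
```

The visible tips sit at v≈235 rather than the predicted 207–222, so the fingers seem to be higher than the reported TCP suggests. I'll check this against the unobstructed starting pictures.

```bash
python3 - <<'E'
import cv2
from h import *
P=np.array([.258,.5688,.1948]);R=np.array([[-.9107,.4131,0],[.4131,.9107,0],[0,0,-1]])
for n in('side','scene'):
    c=env.camera_info(n);V=np.array(c['view']);K=np.array(c['camera_matrix'])
    def pr(p): q=K@(V[:3,:3]@p+V[:3,3]);return (q[:2]/q[2]).round(1)
    g=cv2.cvtColor(cv2.imread(f'pics/{n}0.png'),6)
    for lab,o in dict(tcp=(0,0,0),openL=(0,.0425,-.013),openR=(0,-.0425,-.013)).items(): print(n,lab,pr(P+R@np.array(o)))
    u0,v0=pr(P).astype(int); sub=g[v0-50:v0+25,u0-45:u0+45]
    # lowest dark pixel per column
    print({u0-45+i:int(v0-50+np.where(sub[:,i]<45)[0].max()) for i in range(0,90,3) if (sub[:,i]<45).any()})
E
```

```text
side tcp [263.9  91.7]
side openL [274.8  84. ]
side openR [252.   90.4]
{np.int64(239): 59, np.int64(242): 60, np.int64(245): 63, np.int64(248): 74, np.int64(251): 62, np.int64(254): 56, np.int64(257): 53, np.int64(260): 52, np.int64(263): 51, np.int64(266): 50, np.int64(269): 51, np.int64(272): 59, np.int64(275): 70, np.int64(278): 57, np.int64(281): 53, np.int64(284): 52}
scene tcp [133.4  90.8]
scene openL [138.1  76.9]
scene openR [125.7  95.1]
{np.int64(100): 42, np.int64(103): 56, np.int64(106): 65, np.int64(109): 66, np.int64(112): 66, np.int64(115): 76, np.int64(118): 78, np.int64(121): 79, np.int64(124): 52, np.int64(127): 44, np.int64(130): 59, np.int64(133): 61, np.int64(136): 61}
```

All three cameras agree that the real fingertips are about 40 mm higher than the reported TCP, with lateral position correct. So the fingers closed above the medal's top. Reopen, go about 40 mm deeper and grip.

```bash
python3 -m creep '[{"hand":-0.3,"dx":0,"dy":0,"dz":-8,"rx":0,"ry":0,"rz":0},{"hand":-0.3,"dx":0,"dy":0,"dz":0,"rx":0,"ry":0,"rz":0},{"hand":-0.3,"dx":0,"dy":0,"dz":0,"rx":0,"ry":0,"rz":0},{"hand":-0.3,"dx":0,"dy":0,"dz":0,"rx":0,"ry":0,"rz":0},{"hand":-0.3,"dx":0,"dy":0,"dz":12,"rx":0,"ry":0,"rz":0},{"hand":-0.3,"dx":0,"dy":0,"dz":12,"rx":0,"ry":0,"rz":0},{"hand":-0.3,"dx":0,"dy":0,"dz":12,"rx":0,"ry":0,"rz":0},{"hand":-0.3,"dx":0,"dy":0,"dz":12,"rx":0,"ry":0,"rz":0},{"hand":-0.3,"dx":0,"dy":0,"dz":0,"rx":0,"ry":0,"rz":0}]' 40
python3 -m creep '[{"hand":-1,"dx":0,"dy":0,"dz":0,"rx":0,"ry":0,"rz":0},{"hand":-1,"dx":0,"dy":0,"dz":0,"rx":0,"ry":0,"rz":0},{"hand":-1,"dx":0,"dy":0,"dz":0,"rx":0,"ry":0,"rz":0},{"hand":-1,"dx":0,"dy":0,"dz":0,"rx":0,"ry":0,"rz":0},{"hand":-1,"dx":0,"dy":0,"dz":0,"rx":0,"ry":0,"rz":0}]' 40
```

```text
clock: 4.32
tcp_pos: [0.4398, 0.2923, 0.0361]
tcp_rot: [[-0.967, -0.255, -0.004], [-0.255, 0.967, -0.003], [0.005, -0.002, -1.0]]
wrist_force: [-0.3, 0.0, 0.3]
grip_width: 0.354
gripper_force: 0.0
clock: 4.73
tcp_pos: [0.4418, 0.294, 0.04]
tcp_rot: [[-0.967, -0.255, 0.0], [-0.255, 0.967, 0.001], [-0.001, 0.001, -1.0]]
wrist_force: [-0.3, 0.6, -2.0]
grip_width: 0.084
gripper_force: 43.5
```

Gripped (opening 0.084, 43 N). Lift, then go to a viewpoint beside the pedestal.

```bash
python3 -m creep '[{"hand":-1,"dx":0,"dy":0,"dz":-10,"rx":0,"ry":0,"rz":0},{"hand":-1,"dx":0,"dy":0,"dz":-20,"rx":0,"ry":0,"rz":0},{"hand":-1,"dx":0,"dy":0,"dz":-20,"rx":0,"ry":0,"rz":0},{"hand":-1,"dx":0,"dy":0,"dz":-20,"rx":0,"ry":0,"rz":0},{"hand":-1,"dx":0,"dy":0,"dz":-20,"rx":0,"ry":0,"rz":0},{"hand":-1,"dx":0,"dy":0,"dz":-20,"rx":0,"ry":0,"rz":0},{"hand":-1,"dx":0,"dy":0,"dz":-20,"rx":0,"ry":0,"rz":0},{"hand":-1,"dx":0,"dy":0,"dz":-20,"rx":0,"ry":0,"rz":0},{"hand":-1,"dx":0,"dy":0,"dz":-20,"rx":0,"ry":0,"rz":0},{"hand":-1,"dx":0,"dy":0,"dz":-20,"rx":0,"ry":0,"rz":0},{"hand":-1,"dx":0,"dy":0,"dz":0,"rx":0,"ry":0,"rz":0}]' 50
python3 -m creep '[{"hand":-1,"dx":-20,"dy":-14.5,"dz":0,"rx":0,"ry":0,"rz":0},{"hand":-1,"dx":-20,"dy":-14.5,"dz":0,"rx":0,"ry":0,"rz":0},{"hand":-1,"dx":-20,"dy":-14.5,"dz":0,"rx":0,"ry":0,"rz":0},{"hand":-1,"dx":-20,"dy":-14.5,"dz":0,"rx":0,"ry":0,"rz":0},{"hand":-1,"dx":-20,"dy":-14.5,"dz":0,"rx":0,"ry":0,"rz":0},{"hand":-1,"dx":-20,"dy":-14.5,"dz":0,"rx":0,"ry":0,"rz":0},{"hand":-1,"dx":-20,"dy":-14.5,"dz":0,"rx":0,"ry":0,"rz":0},{"hand":-1,"dx":-20,"dy":-14.5,"dz":0,"rx":0,"ry":0,"rz":0},{"hand":-1,"dx":-20,"dy":-14.5,"dz":0,"rx":0,"ry":0,"rz":0},{"hand":-1,"dx":-20,"dy":-14.5,"dz":0,"rx":0,"ry":0,"rz":0},{"hand":-1,"dx":0,"dy":0,"dz":0,"rx":0,"ry":0,"rz":0.116},{"hand":-1,"dx":0,"dy":0,"dz":0,"rx":0,"ry":0,"rz":0.116},{"hand":-1,"dx":0,"dy":0,"dz":0,"rx":0,"ry":0,"rz":0},{"hand":-1,"dx":0,"dy":0,"dz":0,"rx":0,"ry":0,"rz":0}]' 50
python3 look.py w4; python3 - <<'E'
import cv2
im=cv2.imread('pics/w4.png')
im=cv2.convertScaleAbs(cv2.resize(im[60:360,130:400],None,fx=2.0,fy=2.0,interpolation=cv2.INTER_CUBIC),alpha=1.6)
for k in range(0,270,10): cv2.line(im,(k*2,0),(k*2,6 if k%50 else 14),(0,255,255))
for k in range(0,300,10): cv2.line(im,(0,k*2),(6 if k%50 else 14,k*2),(0,255,255))
cv2.imwrite('pics/w4c.png',im)
E
```

```text
clock: 5.65
tcp_pos: [0.4432, 0.2944, 0.2347]
tcp_rot: [[-0.967, -0.255, 0.005], [-0.255, 0.967, 0.004], [-0.006, 0.003, -1.0]]
wrist_force: [-0.7, -1.1, -0.8]
grip_width: 0.086
gripper_force: 50.9
clock: 6.82
tcp_pos: [0.6718, 0.2045, 0.2293]
tcp_rot: [[-1.0, -0.03, -0.001], [-0.03, 1.0, -0.0], [0.001, -0.0, -1.0]]
wrist_force: [-0.5, 0.0, -1.7]
grip_width: 0.085
gripper_force: 50.8
6.8167 [0.6718 0.2045 0.2293] [[-0.9996 -0.0298 -0.0006]
 [-0.0298  0.9996 -0.0004]
 [ 0.0006 -0.0004 -1.    ]] 0.08541637811720287 cam [0.5972 0.2025 0.4065]
```

View pics/w4c.png

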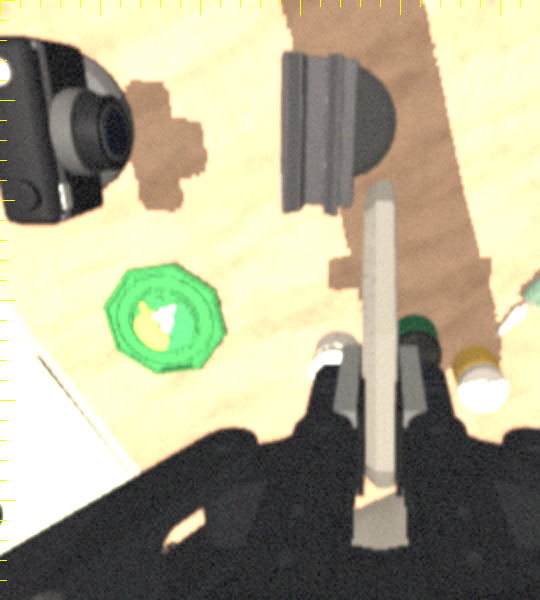

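The medal hangs plumb between the pads. The pedestal head spans crop x 282–357, y 53–212 (full pixel centre ≈(290,126)). Refining with an intensity profile.

```bash
python3 - <<'E'
import cv2,json
from h import *
g=cv2.cvtColor(cv2.imread('pics/w4.png'),6).astype(float);c=json.load(open('pics/w4.json'))
print('   ',*range(266,314))
for a,b in((92,104),(108,120),(122,134),(140,152)): print(a,*g[a:b,266:314].mean(0).astype(int))
f=lambda x,y:(130+x/2,60+y/2)
for n,p,z in[('TL',f(284,53),.173),('BL',f(282,212),.173),('TR',f(356,57),.173),('BR',f(353,207),.173),('lens front top?',f(130,125),.117),('camBackL',f(40,38),.147),('camBackR',f(58,222),.147)]: print(n,atz('w',p,z,c)[:2])
E
```

```text
266 267 268 269 270 271 272 273 274 275 276 277 278 279 280 281 282 283 284 285 286 287 288 289 290 291 292 293 294 295 296 297 298 299 300 301 302 303 304 305 306 307 308 309 310 311 312 313
92 180 181 182 174 135 90 76 76 69 65 64 64 63 67 71 56 52 61 77 81 83 83 83 83 84 82 81 76 71 67 64 66 69 73 72 72 78 83 84 83 83 78 68 59 60 59 63 63
108 178 178 177 166 119 83 77 77 69 65 64 64 64 68 72 60 53 67 78 82 82 82 81 82 82 81 81 79 70 64 63 67 74 75 72 72 79 82 82 82 81 71 58 55 55 54 55 55
122 173 173 173 161 118 83 76 74 68 64 65 63 65 67 64 54 56 72 79 81 81 81 82 81 81 79 76 71 66 65 64 69 73 72 70 78 81 81 82 81 74 62 55 55 54 55 54 53
140 171 171 172 160 119 86 75 71 66 64 63 64 66 69 57 51 60 75 80 81 80 80 79 79 80 79 78 69 65 65 68 74 73 72 75 80 80 81 79 75 67 64 65 67 69 69 69 70
TL [0.5807 0.1646]
BL [0.6443 0.1623]
TR [0.5814 0.1929]
BR [0.6413 0.1926]
lens front top? [0.613  0.0767]
camBackL [0.5758 0.0544]
camBackR [0.6574 0.0506]
```

Wrist and room views disagree by about 10 mm in y for the pedestal. I'll fit outlines numerically: the held medal in scene and side (which checks the reported TCP), and the head's top rectangle in all views.

```bash
cat > fit.py <<'E'
import cv2,json
from h import *
from itertools import product
def gradimg(im):
    g=cv2.GaussianBlur(im,(0,0),.8).astype(np.float32)
    gx=np.stack([cv2.Sobel(g[...,k],5,1,0) for k in range(3)]);gy=np.stack([cv2.Sobel(g[...,k],5,0,1) for k in range(3)])
    return gx,gy
def score(G,c,segs):
    """mean over outline of gradient normal to each segment"""
    V=np.array(c['view']);K=np.array(c['camera_matrix']);tot=[]
    for a,b in segs:
        P=np.linspace(a,b,14)@V[:3,:3].T+V[:3,3];q=P@K.T;q=q[:,:2]/q[:,2:]
        d=q[-1]-q[0];n=np.array([-d[1],d[0]])/(np.linalg.norm(d)+1e-9)
        m=q.astype(np.float32)
        s=[np.abs(cv2.remap(G[0][k],m[:,:1],m[:,1:],1)*n[0]+cv2.remap(G[1][k],m[:,:1],m[:,1:],1)*n[1])[:,0] for k in range(3)]
        tot.append(np.max(s,0).clip(0,120).mean()*np.linalg.norm(d))
        W.append(np.linalg.norm(d))
    return sum(tot)
W=[]
def Rz(a): return np.array([[np.cos(a),-np.sin(a),0],[np.sin(a),np.cos(a),0],[0,0,1]])
def poly(p): return [(p[i],p[(i+1)%len(p)]) for i in range(len(p))]
def fit(views,segf,grids):
    best=[]
    for th in product(*grids):
        W.clear();s=sum(score(G,c,segf(*th)) for G,c in views)/sum(W);best.append((s,th))
    best.sort(key=lambda t:-t[0]);return best[:5]
E
cat > f1.py <<'E'
from fit import *
s=env.sense();T=s['tcp_pos'];R=s['tcp_rot'];print(s['clock'],T)
now={}
for n in('scene','side'):
    im=env.capture(n)[:,:,::-1].copy();cv2.imwrite(f'pics/{n}1.png',im);now[n]=(gradimg(im),env.camera_info(n))
a=np.arange(8)*np.pi/4+np.pi/8;r=.045/np.cos(np.pi/8);yw=np.arctan2(-R[1,0],-R[0,0])
def medal(dx,dy,dz):
    o=np.stack([r*np.cos(a),np.full(8,-.004),r*np.sin(a)],1)@Rz(yw).T+T+[dx,dy,.015+dz]
    return poly(o)
g=np.arange(-.02,.0201,.0025)
for n in('scene','side'): print(n,fit([now[n]],medal,[g,[0],np.arange(-.02,.021,.0025)])[:3])
print('both',*fit(list(now.values()),medal,[g,g,np.arange(-.02,.021,.0025)]),sep='\n')
c4=json.load(open('pics/w4.json'))
vs={n:(gradimg(cv2.imread(f'pics/{n}0.png')),env.camera_info(n)) for n in('scene','side')}
vs['w']=(gradimg(cv2.imread('pics/w4.png')),c4)
q=np.array([[-.033,-.017,0],[.033,-.017,0],[.033,.017,0],[-.033,.017,0]])
head=lambda x,y,w:poly(q@Rz(w).T+[x,y,.173])
gg=[np.arange(.603,.6231,.002),np.arange(.155,.1871,.002),[-.05,0,.05]]
for L in(['scene'],['side'],['scene','side'],['w']): print(L,*fit([vs[k] for k in L],head,gg)[:4],sep='\n')
E
python3 f1.py | sed 's/np.float64//g;s/np.float32//g'
```

```text
6.8667 [0.6717 0.2047 0.2295]
scene [((41.35006398168699), ((-0.005000000000000008), 0, (0.0024999999999999883))), ((41.15826448056982), ((-0.007500000000000007), 0, (0.0024999999999999883))), ((40.143678790619184), ((-0.007500000000000007), 0, (0.004999999999999987)))]
side [((54.08441474879428), ((-0.002500000000000009), 0, (0.004999999999999987))), ((53.7556450104197), ((-0.002500000000000009), 0, (0.0024999999999999883))), ((51.234536103868194), ((-0.005000000000000008), 0, (0.004999999999999987)))]
both
((50.89144773086695), ((-0.005000000000000008), (0.009999999999999985), (-1.0408340855860843e-17)))
((50.66411454533011), ((-0.005000000000000008), (0.014999999999999982), (-0.002500000000000009)))
((50.31906524330237), ((-0.005000000000000008), (0.012499999999999987), (-0.002500000000000009)))
((50.15415291180803), ((-0.005000000000000008), (0.007499999999999986), (-1.0408340855860843e-17)))
((49.321184940605406), ((-0.005000000000000008), (0.0024999999999999883), (0.0024999999999999883)))
['scene']
((82.28803036981692), ((0.603), (0.157), -0.05))
((81.67922632477787), ((0.603),
[... 171 characters left out ...]
 0))
((73.71453720660547), ((0.615), (0.17700000000000002), 0.05))
((72.34380236400487), ((0.623), (0.17700000000000002), 0.05))
((71.99339109660669), ((0.617), (0.17700000000000002), 0))
['scene', 'side']
((66.54146801099233), ((0.613), (0.17700000000000002), -0.05))
((66.47848798187968), ((0.611), (0.17700000000000002), -0.05))
((66.4682138435535), ((0.613), (0.17700000000000002), 0))
((66.31183181394427), ((0.611), (0.17700000000000002), 0))
['w']
((64.18665437557242), ((0.613), (0.17900000000000002), -0.05))
((62.373285874897114), ((0.613), (0.17900000000000002), 0))
((56.65898184933044), ((0.613), (0.18100000000000002), -0.05))
((55.952900682271924), ((0.613), (0.18100000000000002), 0))
```

Side+scene outline fit gives (0.613, 0.177), which agrees with the wrist, so my manual back-edge reading was off. Refining the yaw and groove line in the wrist picture.

```bash
cat > f2.py <<'E'
from fit import *
c=json.load(open('pics/w4.json'));im=cv2.imread('pics/w4.png');w=(gradimg(im),c)
q=np.array([[-.033,-.017,0],[.033,-.017,0],[.033,.017,0],[-.033,.017,0]])
print(*fit([w],lambda x,y,a:poly(q@Rz(a).T+[x,y,.173]),[np.arange(.607,.6181,.001),np.arange(.172,.1831,.001),np.arange(-.06,.061,.015)])[:3],sep='\n')
for z in(.15,.167,.173):
  l=lambda x,y,a:[(Rz(a)@[-.028,0,0]+[.613,y,z],Rz(a)@[.028,0,0]+[.613,y,z])]
  r=[(max((score(w[0],c,l(0,y,a))/W[-1],a) for a in np.arange(-.06,.061,.01)),y) for y in np.arange(.156,.2,.001)]
  print(z,[(round(float(y),4),int(s),round(float(a),2)) for (s,a),y in r if s>18])
E
python3 f2.py | sed 's/np.float64//g'
```

```text
((66.96868961075137), ((0.613), (0.18), (-0.03)))
((66.81998268122717), ((0.613), (0.18), (-0.015)))
((66.60396338676887), ((0.613), (0.18), (-0.045)))
0.15 [(0.156, 66, -0.06), (0.157, 120, -0.02), (0.158, 120, 0.01), (0.159, 120, -0.02), (0.16, 108, -0.02), (0.161, 61, -0.06), (0.162, 41, 0.06), (0.163, 23, 0.06), (0.166, 19, 0.01), (0.167, 32, -0.04), (0.168, 32, 0.05), (0.169, 47, 0.03), (0.17, 70, -0.02), (0.171, 43, 0.0), (0.172, 28, 0.06), (0.178, 29, -0.05), (0.179, 37, -0.04), (0.18, 25, 0.01), (0.181, 24, 0.06), (0.182, 22, -0.04), (0.183, 20, -0.03), (0.186, 25, -0.03), (0.187, 21, -0.02), (0.188, 20, 0.06), (0.189, 29, 0.06), (0.19, 41, 0.06), (0.191, 65, -0.01), (0.192, 65, -0.01), (0.193, 34, -0.06), (0.194, 21, 0.06), (0.197, 18, 0.02), (0.198, 19, -0.01), (0.199, 20, -0.05), (0.2, 19, -0.06)]
0.167 [(0.158, 40, 0.06), (0.159, 64, 0.02), (0.16, 120, -0.02), (0.161, 120, 0.01), (0.162, 120, 0.02), (0.163, 97, -0.02), (0.164, 54, -0.06), (0.165, 37, 0.06), (0.166, 19, 0.06), (0.168, 20, 0.06), (0.169, 24, 0.04), (0.17, 31, -0.03), (0.171, 50, 0.01), (0.172, 75, -0.03), (
[... 405 characters left out ...]
06), (0.16, 61, 0.06), (0.161, 120, -0.03), (0.162, 120, 0.0), (0.163, 120, 0.0), (0.164, 97, -0.02), (0.165, 53, -0.06), (0.166, 37, 0.06), (0.167, 21, 0.06), (0.168, 20, 0.06), (0.169, 22, 0.04), (0.17, 31, -0.04), (0.171, 35, 0.04), (0.172, 54, -0.05), (0.173, 73, -0.03), (0.174, 39, 0.01), (0.175, 28, 0.06), (0.176, 20, 0.06), (0.179, 21, -0.03), (0.18, 34, -0.06), (0.181, 43, -0.04), (0.182, 31, -0.04), (0.183, 28, 0.06), (0.184, 24, -0.03), (0.185, 20, 0.0), (0.186, 18, 0.06), (0.187, 23, -0.06), (0.188, 25, -0.01), (0.189, 20, 0.06), (0.19, 27, 0.06), (0.191, 37, -0.06), (0.192, 63, -0.02), (0.193, 59, -0.01), (0.194, 33, -0.06), (0.195, 22, 0.06), (0.199, 19, -0.06), (0.2, 21, 0.05)]
```

Groove centre ≈(0.613, 0.1765), yaw ≈-0.02. Move over it and lower into the flare.

```bash
python3 -m creep '[{"hand":-1,"dx":14,"dy":-6.6,"dz":0,"rx":0,"ry":0,"rz":0},{"hand":-1,"dx":14,"dy":-6.6,"dz":0,"rx":0,"ry":0,"rz":0},{"hand":-1,"dx":14,"dy":-6.6,"dz":0,"rx":0,"ry":0,"rz":0},{"hand":-1,"dx":14,"dy":-6.6,"dz":0,"rx":0,"ry":0,"rz":0.05},{"hand":-1,"dx":0,"dy":0,"dz":0,"rx":0,"ry":0,"rz":0},{"hand":-1,"dx":0,"dy":0,"dz":8,"rx":0,"ry":0,"rz":0},{"hand":-1,"dx":0,"dy":0,"dz":8,"rx":0,"ry":0,"rz":0},{"hand":-1,"dx":0,"dy":0,"dz":7,"rx":0,"ry":0,"rz":0},{"hand":-1,"dx":0,"dy":0,"dz":4,"rx":0,"ry":0,"rz":0},{"hand":-1,"dx":0,"dy":0,"dz":4,"rx":0,"ry":0,"rz":0},{"hand":-1,"dx":0,"dy":0,"dz":0,"rx":0,"ry":0,"rz":0}]' 50
python3 -m creep '[{"hand":-1,"dx":0,"dy":0,"dz":3,"rx":0,"ry":0,"rz":0},{"hand":-1,"dx":0,"dy":0,"dz":3,"rx":0,"ry":0,"rz":0},{"hand":-1,"dx":0,"dy":0,"dz":0,"rx":0,"ry":0,"rz":0},{"hand":-1,"dx":0,"dy":0,"dz":0,"rx":0,"ry":0,"rz":0}]' 50
```

```text
clock: 7.88
tcp_pos: [0.6166, 0.1764, 0.1973]
tcp_rot: [[-1.0, 0.024, -0.001], [0.024, 1.0, -0.001], [0.001, -0.001, -1.0]]
wrist_force: [0.4, -0.3, -1.3]
grip_width: 0.079
gripper_force: 50.8
clock: 8.22
tcp_pos: [0.618, 0.1767, 0.1963]
tcp_rot: [[-1.0, 0.024, 0.004], [0.024, 1.0, 0.002], [-0.004, 0.002, -1.0]]
wrist_force: [-4.7, -2.4, 17.3]
grip_width: 0.08
gripper_force: 54.1
```

Contact at bottom height ≈0.166, the lower edge of the flare, with a force towards -y. Raise a little, shift -1.5 mm in y, and retry.

```bash
python3 -m creep '[{"hand":-1,"dx":0,"dy":0,"dz":-6,"rx":0,"ry":0,"rz":0},{"hand":-1,"dx":0,"dy":-1.5,"dz":0,"rx":0,"ry":0,"rz":0},{"hand":-1,"dx":0,"dy":0,"dz":0,"rx":0,"ry":0,"rz":0},{"hand":-1,"dx":0,"dy":0,"dz":3,"rx":0,"ry":0,"rz":0},{"hand":-1,"dx":0,"dy":0,"dz":3,"rx":0,"ry":0,"rz":0},{"hand":-1,"dx":0,"dy":0,"dz":0,"rx":0,"ry":0,"rz":0},{"hand":-1,"dx":0,"dy":0,"dz":0,"rx":0,"ry":0,"rz":0}]' 50
```

```text
clock: 8.8
tcp_pos: [0.6163, 0.1749, 0.1917]
tcp_rot: [[-1.0, 0.024, -0.001], [0.024, 1.0, -0.001], [0.001, -0.001, -1.0]]
wrist_force: [-0.2, -1.2, -2.6]
grip_width: 0.084
gripper_force: 51.0
```

Now it slides in freely. Continue.

```bash
python3 -m creep '[{"hand":-1,"dx":0,"dy":0,"dz":3,"rx":0,"ry":0,"rz":0},{"hand":-1,"dx":0,"dy":0,"dz":3,"rx":0,"ry":0,"rz":0},{"hand":-1,"dx":0,"dy":0,"dz":3,"rx":0,"ry":0,"rz":0},{"hand":-1,"dx":0,"dy":0,"dz":2,"rx":0,"ry":0,"rz":0},{"hand":-1,"dx":0,"dy":0,"dz":0,"rx":0,"ry":0,"rz":0},{"hand":-1,"dx":0,"dy":0,"dz":0,"rx":0,"ry":0,"rz":0}]' 50
```

```text
clock: 9.3
tcp_pos: [0.6165, 0.175, 0.1812]
tcp_rot: [[-1.0, 0.024, -0.001], [0.024, 1.0, -0.0], [0.001, -0.0, -1.0]]
wrist_force: [0.2, -1.6, -2.1]
grip_width: 0.085
gripper_force: 51.0
```

```bash
python3 -m creep '[{"hand":-1,"dx":0,"dy":0,"dz":1,"rx":0,"ry":0,"rz":0},{"hand":-0.6,"dx":0,"dy":0,"dz":0,"rx":0,"ry":0,"rz":0},{"hand":-0.4,"dx":0,"dy":0,"dz":0,"rx":0,"ry":0,"rz":0},{"hand":-0.3,"dx":0,"dy":0,"dz":0,"rx":0,"ry":0,"rz":0},{"hand":-0.3,"dx":0,"dy":0,"dz":0,"rx":0,"ry":0,"rz":0},{"hand":-0.3,"dx":0,"dy":0,"dz":-8,"rx":0,"ry":0,"rz":0},{"hand":-0.3,"dx":0,"dy":0,"dz":-15,"rx":0,"ry":0,"rz":0},{"hand":-0.3,"dx":0,"dy":0,"dz":-20,"rx":0,"ry":0,"rz":0},{"hand":-0.3,"dx":0,"dy":0,"dz":-20,"rx":0,"ry":0,"rz":0},{"hand":-0.3,"dx":0,"dy":0,"dz":0,"rx":0,"ry":0,"rz":0},{"hand":-0.3,"dx":0,"dy":0,"dz":0,"rx":0,"ry":0,"rz":0}]' 40
cat > f3.py <<'E'
from fit import *
vs={}
for n in('scene','side','wrist'):
    c=env.camera_info(n);im=env.capture(n)[:,:,::-1].copy();cv2.imwrite(f'pics/{n}2.png',im);vs[n]=(gradimg(im),c)
json.dump({k:np.array(v).tolist() for k,v in vs['wrist'][1].items()},open('pics/wrist2.json','w'))
a=np.arange(8)*np.pi/4+np.pi/8;r=.045/np.cos(np.pi/8)
med=lambda x,y,z,w:poly(np.stack([r*np.cos(a),np.full(8,-.004),r*np.sin(a)],1)@Rz(w).T+[x,y,z])
print('medal',*fit([vs['scene'],vs['side']],med,[np.arange(.603,.6231,.0025),np.arange(.165,.186,.0025),np.arange(.185,.2101,.0025),[-.05,0,.05]])[:4],sep='\n')
# monopod camera top rectangle, collapsed
o={n:(gradimg(cv2.imread(f'pics/{n}0.png')),env.camera_info(n)) for n in('scene','side')}
w4=(gradimg(cv2.imread('pics/w4.png')),json.load(open('pics/w4.json')))
q=np.array([[-.044,.041,.147],[.044,.041,.147],[.044,.07,.147],[-.044,.07,.147]])
foot=np.stack([.052*np.cos(np.arange(16)*np.pi/8),.052*np.sin(np.arange(16)*np.pi/8),np.full(16,.0)],1)
cam=lambda x,y,w:poly(q@Rz(w).T+[x,y,0])
both=lambda x,y,w:cam(x,y,w)+poly(foot+[x,y,0])
G=[np.arange(.609,.632,.002),np.arange(-.042,-.006,.002),np.arange(-.06,.13,.03)]
print('cam scene+side',*fit(list(o.values()),both,G)[:3],sep='\n')
print('cam w4',*fit([w4],cam,G)[:3],sep='\n')
print('cam all',*fit(list(o.values())+[w4],cam,G)[:3],sep='\n')
E
python3 f3.py | sed 's/np.float64//g'
```

```text
clock: 10.22
tcp_pos: [0.6175, 0.1754, 0.2454]
tcp_rot: [[-1.0, 0.024, 0.003], [0.024, 1.0, 0.001], [-0.003, 0.001, -1.0]]
wrist_force: [-0.4, 0.0, -0.0]
grip_width: 0.348
gripper_force: 0.0
medal
((60.71221131918619), ((0.6129999999999998), (0.17750000000000002), (0.1925), -0.05))
((60.43835657110537), ((0.6129999999999998), (0.17500000000000002), (0.1925), -0.05))
((59.18207384722747), ((0.6129999999999998), (0.18000000000000002), (0.19), -0.05))
((57.96351147348933), ((0.6129999999999998), (0.17750000000000002), (0.1925), 0))
cam scene+side
((76.94609859372275), ((0.619), (-0.019999999999999983), (-0.03)))
((76.72145293299529), ((0.619), (-0.019999999999999983), (-0.06)))
((76.22519855767325), ((0.619), (-0.019999999999999983), (0.09)))
cam w4
((86.77387053068588), ((0.623), (-0.01599999999999998), (0.06)))
((85.17055166884253), ((0.617), (-0.01599999999999998), (0.06)))
((83.63891275945436), ((0.617), (-0.01599999999999998), (-0.03)))
cam all
((64.52198875512981), ((0.617), (-0.01599999999999998), (0.06)))
((63.792642179195646), ((0.611), (-0.01599999999999998), (-0.03)))
((63.627017029266014), ((0.613), (-0.01599999999999998), (0.0)))
```

The medal stands in the groove (centre ≈(0.613, 0.177, 0.193)). Move to a viewpoint beside the monopod.

```bash
python3 -m creep '[{"hand":0.5,"dx":-8,"dy":-24,"dz":0,"rx":0,"ry":0,"rz":0},{"hand":0.5,"dx":-8,"dy":-24,"dz":0,"rx":0,"ry":0,"rz":0},{"hand":0.5,"dx":-8,"dy":-24,"dz":0,"rx":0,"ry":0,"rz":0},{"hand":0.5,"dx":-8,"dy":-24,"dz":0,"rx":0,"ry":0,"rz":0},{"hand":0.5,"dx":-8,"dy":-24,"dz":0,"rx":0,"ry":0,"rz":0},{"hand":0.5,"dx":-8,"dy":-24,"dz":0,"rx":0,"ry":0,"rz":0},{"hand":0.5,"dx":-8,"dy":-24,"dz":0,"rx":0,"ry":0,"rz":0},{"hand":0.5,"dx":-8,"dy":-24,"dz":0,"rx":0,"ry":0,"rz":0},{"hand":0.5,"dx":0,"dy":0,"dz":0,"rx":0,"ry":0,"rz":0},{"hand":0.5,"dx":0,"dy":0,"dz":0,"rx":0,"ry":0,"rz":0}]' 40
python3 look.py w5; cat > f4.py <<'E'
from fit import *
im=cv2.imread('pics/w5.png');c=json.load(open('pics/w5.json'));w=(gradimg(im),c)
b,g,r=[im[...,k].astype(int) for k in range(3)]
def red(n,i,cc):
    b,g,r=[i[...,k].astype(int) for k in range(3)];m=((r>80)&(g<r*.45)&(b<r*.45)).astype(np.uint8)
    N,L,S,C=cv2.connectedComponentsWithStats(m)
    for k in sorted(range(1,N),key=lambda k:-S[k,4])[:3]:
        print(n,S[k],C[k].round(1),atz(n,C[k],.129,cc)[:3])
red('w5',im,c)
for n in('scene','side'): red(n,cv2.imread(f'pics/{n}2.png'),env.camera_info(n))
q=np.array([[-.044,.041,.147],[.044,.041,.147],[.044,.07,.147],[-.044,.07,.147]])
h=np.array([[-.014,-.012,.152],[.014,-.012,.152],[.014,.012,.152],[-.014,.012,.152]])
t=np.arange(20)*np.pi/10;foot=np.stack([.052*np.cos(t),.052*np.sin(t),0*t+.004],1)
f=lambda x,y,a:poly(q@Rz(a).T+[x,y,0])+poly(h@Rz(a).T+[x,y,0])+poly(foot+[x,y,0])
G=[np.arange(.609,.632,.002),np.arange(-.036,-.006,.002),np.arange(-.06,.13,.02)]
print(*fit([w],f,G),sep='\n')
o={n:(gradimg(cv2.imread(f'pics/{n}2.png')),env.camera_info(n)) for n in('scene','side')}
print(*fit([w]+list(o.values()),f,G),sep='\n')
E
python3 f4.py | sed 's/np.float64//g'
```

```text
clock: 11.2
tcp_pos: [0.6758, -0.0204, 0.2425]
tcp_rot: [[-1.0, 0.027, -0.002], [0.027, 1.0, -0.001], [0.002, -0.001, -1.0]]
wrist_force: [-1.0, 0.4, -0.1]
grip_width: 0.751
gripper_force: 0.0
11.2 [ 0.6758 -0.0204  0.2425] [[-0.9996  0.027  -0.0017]
 [ 0.027   0.9996 -0.0008]
 [ 0.0017 -0.0008 -1.    ]] 0.7514547833085032 cam [ 0.6014 -0.018   0.4198]
w5 [307 111  14   5  64] [313.2 112.9] [ 0.6039 -0.0246  0.129 ]
scene [378 243   6  14  56] [380.5 249.5] [ 0.6053 -0.0225  0.129 ]
scene [630 225   8   8  37] [633.8 228.6] [ 1.0717 -0.1391  0.129 ]
scene [593 215   5   8  30] [594.7 218.1] [ 1.024  -0.0918  0.129 ]
side [572 336  68  62 667] [607.6 363.7] [ 1.0046 -0.0913  0.129 ]
side [310 254   4  17  43] [311.6 260.9] [ 0.6009 -0.0209  0.129 ]
((84.03656297448404), ((0.619), (-0.023999999999999987), (-0.01999999999999999)))
((82.59655450213025), ((0.619), (-0.023999999999999987), (-0.039999999999999994)))
((82.16241018493528), ((0.619), (-0.023999999999999987), (1.3877787807814457e-17)))
((80.92156835710044), ((0.619), (-0.023999999999999987), (0.020000000000000018)))
((80.00735141768772), ((0.619), (-0.023999999999999987), (0.04000000000000002)))
((79.25439814195313), ((0.619), (-0.023999999999999987), (-0.01999999999999999)))
((78.7942672071001), ((0.619), (-0.023999999999999987), (-0.039999999999999994)))
((77.8911419512797), ((0.619), (-0.023999999999999987), (-0.06)))
((77.83040121076208), ((0.619), (-0.023999999999999987), (1.3877787807814457e-17)))
((76.44110450494625), ((0.619), (-0.023999999999999987), (0.020000000000000018)))
```

Monopod axis ≈(0.6195, -0.024), yaw ≈-0.02; the button agrees. Checking joint 7 and the latch height.

```bash
python3 - <<'E'
from h import *
print(env.sense()['q'])
def aty(n,px,y): o,d=ray(n,px);return o+d*(y-o[1])/d[1]
for nm,p in dict(latchtopL=(240,358),latchtopM=(270,358),latchbot=(260,412),gripbot=(305,390),griptop=(305,278),btntop=(271,293),btnbot=(271,348)).items(): print(nm,aty('side',crop('side',*p),-.03))
for nm,p in dict(latchtop=(575,370),latchbot=(575,435),bracket=(582,315)).items(): print(nm,aty('scene',crop('scene',*p),-.03))
E
```

```text
[-0.2842  0.442   0.3589  1.2483 -0.1517  1.4788  1.6032]
latchtopL [ 0.5891 -0.03    0.1072]
latchtopM [ 0.6045 -0.03    0.1114]
latchbot [ 0.5993 -0.03    0.0752]
gripbot [ 0.6224 -0.03    0.0962]
griptop [ 0.6214 -0.03    0.1639]
btntop [ 0.6049 -0.03    0.1511]
btnbot [ 0.605  -0.03    0.1178]
latchtop [ 0.5901 -0.03    0.1228]
latchbot [ 0.596  -0.03    0.0663]
bracket [ 0.5896 -0.03    0.1654]
```

Latch top ≈0.105, so the tips must stay above ≈0.108. Rotate to close along x, then move above the grip.

```bash
python3 -m creep '[{"hand":1,"dx":0,"dy":0,"dz":0,"rx":0,"ry":0,"rz":0.11},{"hand":1,"dx":0,"dy":0,"dz":0,"rx":0,"ry":0,"rz":0.11},{"hand":1,"dx":0,"dy":0,"dz":0,"rx":0,"ry":0,"rz":0.11},{"hand":1,"dx":0,"dy":0,"dz":0,"rx":0,"ry":0,"rz":0.11},{"hand":1,"dx":0,"dy":0,"dz":0,"rx":0,"ry":0,"rz":0.11},{"hand":1,"dx":0,"dy":0,"dz":0,"rx":0,"ry":0,"rz":0.11},{"hand":1,"dx":0,"dy":0,"dz":0,"rx":0,"ry":0,"rz":0.11},{"hand":1,"dx":0,"dy":0,"dz":0,"rx":0,"ry":0,"rz":0.11},{"hand":1,"dx":0,"dy":0,"dz":0,"rx":0,"ry":0,"rz":0.11},{"hand":1,"dx":0,"dy":0,"dz":0,"rx":0,"ry":0,"rz":0.11},{"hand":1,"dx":0,"dy":0,"dz":0,"rx":0,"ry":0,"rz":0.11},{"hand":1,"dx":0,"dy":0,"dz":0,"rx":0,"ry":0,"rz":0.11},{"hand":1,"dx":0,"dy":0,"dz":0,"rx":0,"ry":0,"rz":0.11},{"hand":1,"dx":0,"dy":0,"dz":0,"rx":0,"ry":0,"rz":0.11},{"hand":1,"dx":0,"dy":-19,"dz":0,"rx":0,"ry":0,"rz":0},{"hand":1,"dx":-1.6,"dy":-19,"dz":0,"rx":0,"ry":0,"rz":0},{"hand":1,"dx":-2,"dy":-18,"dz":0,"rx":0,"ry":0,"rz":0},{"hand":1,"dx":0,"dy":0,"dz":0,"rx":0,"ry":0,"rz":0},{"hand":1,"dx":0,"dy":0,"dz":0,"rx":0,"ry":0,"rz":0}]' 40
```

```text
clock: 12.83
tcp_pos: [0.6197, -0.0206, 0.2438]
tcp_rot: [[-0.009, 1.0, 0.0], [1.0, 0.009, 0.002], [0.002, 0.0, -1.0]]
wrist_force: [0.2, -0.0, 0.1]
grip_width: 0.998
gripper_force: 0.0
```

```bash
python3 look.py w6; sed -e 's/w5/w6/g' f4.py > f5.py; python3 f5.py | sed 's/np.float64//g'
```

```text
12.8333 [ 0.6197 -0.0206  0.2438] [[-0.009   1.      0.0003]
 [ 1.      0.009   0.0017]
 [ 0.0017  0.0003 -1.    ]] 0.9980910692071814 cam [0.6196 0.0546 0.4212]
w6 [301 177   5  17  57] [303.4 186.2] [ 0.6026 -0.0251  0.129 ]
w6 [638 318   2   4   6] [638.7 319.5] [ 1.0307 -0.199   0.129 ]
scene [378 243   6  14  56] [380.5 249.5] [ 0.6053 -0.0225  0.129 ]
scene [630 225   8   8  37] [633.8 228.6] [ 1.0717 -0.1391  0.129 ]
scene [593 215   5   8  30] [594.7 218.1] [ 1.024  -0.0918  0.129 ]
side [572 336  68  62 667] [607.6 363.7] [ 1.0046 -0.0913  0.129 ]
side [310 254   4  17  43] [311.6 260.9] [ 0.6009 -0.0209  0.129 ]
((72.9582749376907), ((0.619), (-0.021999999999999985), (0.020000000000000018)))
((72.36219994830742), ((0.619), (-0.021999999999999985), (0.04000000000000002)))
((72.31458482825201), ((0.619), (-0.021999999999999985), (0.060000000000000026)))
((71.75387804582198), ((0.619), (-0.021999999999999985), (1.3877787807814457e-17)))
((70.82360355449214), ((0.619), (-0.021999999999999985), (0.08000000000000002)))
((70.60248332438438), ((0.619), (-0.021999999999999985), (1.3877787807814457e-17)))
((70.29241493614262), ((0.619), (-0.021999999999999985), (-0.01999999999999999)))
((70.24279286545541), ((0.619), (-0.021999999999999985), (0.020000000000000018)))
((69.93543014932989), ((0.619), (-0.023999999999999987), (-0.01999999999999999)))
((69.58123714321268), ((0.619), (-0.023999999999999987), (1.3877787807814457e-17)))
```

Centred: axis (0.619, -0.023). Descend around the grip.

```bash
python3 -m creep '[{"hand":1,"dx":-2.5,"dy":-0.5,"dz":0,"rx":0,"ry":0,"rz":0},{"hand":1,"dx":0,"dy":0,"dz":20,"rx":0,"ry":0,"rz":0},{"hand":1,"dx":0,"dy":0,"dz":20,"rx":0,"ry":0,"rz":0},{"hand":1,"dx":0,"dy":0,"dz":20,"rx":0,"ry":0,"rz":0},{"hand":1,"dx":0,"dy":0,"dz":20,"rx":0,"ry":0,"rz":0},{"hand":1,"dx":0,"dy":0,"dz":15,"rx":0,"ry":0,"rz":0},{"hand":1,"dx":0,"dy":0,"dz":15,"rx":0,"ry":0,"rz":0},{"hand":1,"dx":0,"dy":0,"dz":15,"rx":0,"ry":0,"rz":0},{"hand":1,"dx":0,"dy":0,"dz":10,"rx":0,"ry":0,"rz":0},{"hand":1,"dx":0,"dy":0,"dz":10,"rx":0,"ry":0,"rz":0},{"hand":1,"dx":0,"dy":0,"dz":0,"rx":0,"ry":0,"rz":0}]' 40
python3 -m creep '[{"hand":1,"dx":0,"dy":0,"dz":8,"rx":0,"ry":0,"rz":0},{"hand":1,"dx":0,"dy":0,"dz":8,"rx":0,"ry":0,"rz":0},{"hand":1,"dx":0,"dy":0,"dz":7,"rx":0,"ry":0,"rz":0},{"hand":1,"dx":0,"dy":0,"dz":0,"rx":0,"ry":0,"rz":0},{"hand":1,"dx":0,"dy":0,"dz":0,"rx":0,"ry":0,"rz":0}]' 40
```

```text
clock: 13.8
tcp_pos: [0.6189, -0.0246, 0.0965]
tcp_rot: [[-0.007, 1.0, -0.003], [1.0, 0.007, -0.0], [-0.0, -0.003, -1.0]]
wrist_force: [-0.1, -0.3, -0.3]
grip_width: 1.003
gripper_force: 0.0
clock: 14.22
tcp_pos: [0.6195, -0.0248, 0.0753]
tcp_rot: [[-0.007, 1.0, -0.001], [1.0, 0.007, -0.0], [-0.0, -0.001, -1.0]]
wrist_force: [1.2, 0.1, 0.0]
grip_width: 1.005
gripper_force: 0.0
```

Free of contact. Squeeze with 50 N.

```bash
python3 -m creep '[{"hand":-1,"dx":0,"dy":0,"dz":0,"rx":0,"ry":0,"rz":0},{"hand":-1,"dx":0,"dy":0,"dz":0,"rx":0,"ry":0,"rz":0},{"hand":-1,"dx":0,"dy":0,"dz":0,"rx":0,"ry":0,"rz":0},{"hand":-1,"dx":0,"dy":0,"dz":0,"rx":0,"ry":0,"rz":0},{"hand":-1,"dx":0,"dy":0,"dz":0,"rx":0,"ry":0,"rz":0},{"hand":-1,"dx":0,"dy":0,"dz":0,"rx":0,"ry":0,"rz":0},{"hand":-1,"dx":0,"dy":0,"dz":0,"rx":0,"ry":0,"rz":0},{"hand":-1,"dx":0,"dy":0,"dz":0,"rx":0,"ry":0,"rz":0}]' 50
```

```text
clock: 14.88
tcp_pos: [0.6193, -0.0247, 0.0759]
tcp_rot: [[-0.008, 1.0, -0.001], [1.0, 0.008, 0.0], [0.0, -0.001, -1.0]]
wrist_force: [-4.3, 0.3, 4.9]
grip_width: 0.323
gripper_force: 50.6
```

Width ≈28 mm, so the button is flush. Draw up slowly, watching the force.

```bash
python3 -m creep '[{"hand":-1,"dx":0,"dy":0,"dz":-3,"rx":0,"ry":0,"rz":0},{"hand":-1,"dx":0,"dy":0,"dz":-4,"rx":0,"ry":0,"rz":0},{"hand":-1,"dx":0,"dy":0,"dz":-4,"rx":0,"ry":0,"rz":0},{"hand":-1,"dx":0,"dy":0,"dz":-4,"rx":0,"ry":0,"rz":0},{"hand":-1,"dx":0,"dy":0,"dz":0,"rx":0,"ry":0,"rz":0}]' 50
python3 -m creep '[{"hand":-1,"dx":0,"dy":0,"dz":-4,"rx":0,"ry":0,"rz":0},{"hand":-1,"dx":0,"dy":0,"dz":-4,"rx":0,"ry":0,"rz":0},{"hand":-1,"dx":0,"dy":0,"dz":-4,"rx":0,"ry":0,"rz":0},{"hand":-1,"dx":0,"dy":0,"dz":-4,"rx":0,"ry":0,"rz":0},{"hand":-1,"dx":0,"dy":0,"dz":-4,"rx":0,"ry":0,"rz":0},{"hand":-1,"dx":0,"dy":0,"dz":-4,"rx":0,"ry":0,"rz":0},{"hand":-1,"dx":0,"dy":0,"dz":-4,"rx":0,"ry":0,"rz":0},{"hand":-1,"dx":0,"dy":0,"dz":-4,"rx":0,"ry":0,"rz":0},{"hand":-1,"dx":0,"dy":0,"dz":-4,"rx":0,"ry":0,"rz":0},{"hand":-1,"dx":0,"dy":0,"dz":-4,"rx":0,"ry":0,"rz":0},{"hand":-1,"dx":0,"dy":0,"dz":0,"rx":0,"ry":0,"rz":0},{"hand":-1,"dx":0,"dy":0,"dz":0,"rx":0,"ry":0,"rz":0}]' 50
```

```text
clock: 15.3
tcp_pos: [0.6192, -0.0247, 0.0911]
tcp_rot: [[-0.007, 1.0, -0.001], [1.0, 0.007, 0.0], [0.0, -0.001, -1.0]]
wrist_force: [-4.1, 0.3, -4.2]
grip_width: 0.321
gripper_force: 50.1
clock: 16.3
tcp_pos: [0.6194, -0.0247, 0.131]
tcp_rot: [[-0.007, 1.0, -0.001], [1.0, 0.007, 0.0], [0.0, -0.001, -1.0]]
wrist_force: [-6.2, 0.7, -2.7]
grip_width: 0.321
gripper_force: 50.4
```

```bash
python3 -m creep '[{"hand":-1,"dx":0,"dy":0,"dz":-4,"rx":0,"ry":0,"rz":0},{"hand":-1,"dx":0,"dy":0,"dz":-4,"rx":0,"ry":0,"rz":0},{"hand":-1,"dx":0,"dy":0,"dz":-4,"rx":0,"ry":0,"rz":0},{"hand":-1,"dx":0,"dy":0,"dz":-4,"rx":0,"ry":0,"rz":0},{"hand":-1,"dx":0,"dy":0,"dz":-3,"rx":0,"ry":0,"rz":0},{"hand":-1,"dx":0,"dy":0,"dz":-3,"rx":0,"ry":0,"rz":0},{"hand":-1,"dx":0,"dy":0,"dz":-2,"rx":0,"ry":0,"rz":0},{"hand":-1,"dx":0,"dy":0,"dz":0,"rx":0,"ry":0,"rz":0},{"hand":-1,"dx":0,"dy":0,"dz":0,"rx":0,"ry":0,"rz":0}]' 50
```

```text
clock: 17.05
tcp_pos: [0.6194, -0.0248, 0.1552]
tcp_rot: [[-0.007, 1.0, -0.0], [1.0, 0.007, 0.0], [0.0, -0.0, -1.0]]
wrist_force: [-5.7, 0.1, -4.5]
grip_width: 0.326
gripper_force: 50.3
```

```bash
python3 -m creep '[{"hand":-1,"dx":0,"dy":0,"dz":-1,"rx":0,"ry":0,"rz":0},{"hand":-1,"dx":0,"dy":0,"dz":-0.7,"rx":0,"ry":0,"rz":0},{"hand":-1,"dx":0,"dy":0,"dz":0,"rx":0,"ry":0,"rz":0},{"hand":-1,"dx":0,"dy":0,"dz":0,"rx":0,"ry":0,"rz":0},{"hand":-1,"dx":0,"dy":0,"dz":0,"rx":0,"ry":0,"rz":0},{"hand":-1,"dx":0,"dy":0,"dz":0,"rx":0,"ry":0,"rz":0}]' 50
cat > f6.py <<'E'
from fit import *
vs={}
for n in('scene','side'):
    im=env.capture(n)[:,:,::-1].copy();cv2.imwrite(f'pics/{n}3.png',im);vs[n]=(gradimg(im),env.camera_info(n))
a=np.arange(8)*np.pi/4+np.pi/8;r=.045/np.cos(np.pi/8)
med=lambda x,y,z,w:poly(np.stack([r*np.cos(a),np.full(8,-.004),r*np.sin(a)],1)@Rz(w).T+[x,y,z])
print('medal',*fit(list(vs.values()),med,[np.arange(.603,.6231,.0025),np.arange(.168,.186,.0025),np.arange(.185,.2101,.0025),[-.05,0]])[:2],sep='\n')
q=np.array([[-.044,.041,.0],[.044,.041,.0],[.044,.07,.0],[-.044,.07,.0]])
print('cam top z',*fit(list(vs.values()),lambda x,y,z:poly(q+[x,y,z]),[[.617,.619,.621],[-.026,-.024,-.022],np.arange(.13,.25,.004)])[:3],sep='\n')
s=env.sense();print(s['wrist_force'],s['tcp_pos'],abs(s['dq']).max())
E
python3 f6.py | sed 's/np.float64//g'
```

```text
clock: 17.55
tcp_pos: [0.6194, -0.0247, 0.1562]
tcp_rot: [[-0.007, 1.0, -0.001], [1.0, 0.007, 0.0], [0.0, -0.001, -1.0]]
wrist_force: [-5.8, 0.7, -9.2]
grip_width: 0.323
gripper_force: 50.7
medal
((69.7725673160886), ((0.6129999999999998), (0.17800000000000002), (0.1925), -0.05))
((69.70656974834495), ((0.6129999999999998), (0.17550000000000002), (0.195), -0.05))
cam top z
((48.686309162152014), (0.617, -0.024, (0.17800000000000005)))
((48.33324829656012), (0.619, -0.024, (0.17800000000000005)))
((48.32558249420055), (0.619, -0.026, (0.17800000000000005)))
[-5.7232 -0.1927 -8.8771] [ 0.6193 -0.0248  0.1561] 0.0017284567677501735
```

The pull rose from 4.5 N to 9 N at +80 mm, so the stop is reached. The 0.178 edge match is the raised camera's underside (0.227 - 0.052 ≈ 0.175), and the medal is unmoved. Handing in.

```bash
python3 -c "
from plant import env
print(env.hand_in())"
```

```text
the job is handed in; nothing more can be done
None
```

I handed the job in at about 17.6 s of the 42 s limit: the silver medal stands in the pedestal groove, and the arm is holding the camera with the button squeezed at the second stop (80 mm up, pull about 9 N). The hand-in returned no verdict.

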